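Set the chairmaker's mitre turntable to 60 degrees

ROBOT

A 7-joint arm with a two-finger parallel gripper is mounted at the origin on the work surface. World frame = base frame: x ahead of the robot, y to its left, z up, the work surface at z = 0. Lengths are in m, angles in rad, forces in N, time in s.
With the tool pointing down it reaches from about 0.35 to 0.775 m from the base axis. Payload 3.1 kg.
Tool frame: the origin (TCP) lies between the finger pads; the fingertips stand tip_extent ahead of it and the grasp point (between the pads) lies 2 mm behind it (tip_extent is the distance from the TCP to the fingertips, in m); z points along the fingers, y is the line along which they close (so a half turn about z gives the same grasp; the last joint's range is limited). The gripper opens to 85 mm and grips with 20 to 120 N. Pads are 22 mm wide; open, the fingers measure 114 mm over their backs; the gripper's body (76 mm by 85 mm) begins 54 mm behind the grasp point. The pads swing forward as they close: fully open they stand 13 mm farther back than shut.
Start: joints at [1.245, 0.311, 0.014, 1.512, -0.004, 1.319, -0.027], TCP at [0.154, -0.528, 0.248] pointing down, gripper open.
Joint ranges: [-2.7, 2.7], [-0.3, 1.91], [-1.27, 1.3], [0.12, 2.57], [-1.44, 4.58], [0.2, 2.03], [-3.05, 3.05]. Speed limits (rad/s): [2.79, 2.79, 3.14, 3.14, 3.14, 3.14, 3.14].

INTERFACE

Orientations are given as a unit quaternion [w, x, y, z].
In Python, from bench import * gives the robot as it stands.
- The arm moves only by the shell command python3 -m crank 'ROWS' [FORCE]. ROWS is a JSON object of lists of equal length, an entry for each row: "delta_pos": the shift along the tool's x, y, z in m, a list of three; "rotation": the turn, a rotation vector about the tool's x, y, z in degrees, a list of three; "hand": the gripper command: -1 is fully open, 1 is shut, values between are in proportion. A call has 1 to 10 rows; each row shifts and turns the commanded pose from where the row before left it, along the tool's axes as they then stand; what a row does not reach is not made up. A row lasts 1/12 s, in which the tool goes at most 41.7 mm and 7.16 degrees, less where a joint would pass 70% of its speed; a pose out of reach is approached as far as the arm can. A call with a gripper value outside its range is refused whole. The fingers move at their own pace and stop on an object; FORCE is the grip in N (left out, the last holds). Time passes only in rows, so rows that do not move let the fingers close. It gives the time, the measured TCP pose, the force, the opening and the grip force at its end, in the units of the state.
- get_obs(): the state, without advancing time (a new reading comes with each control period).
- grab_frame(name): name is "scene" or "top" or "wrist"; returns (picture, depth): 480x640x3 uint8, red, green, blue; 480x640 float32, m along the optical axis (not along the pixel's ray), 0 where there is no reading.
- get_calibration(name): a dict with "fx", "fy", "cx", "cy" (pixels), "T" (4x4, takes a point from camera to world coordinates). Camera axes: x right, y down, z forward; pixel columns grow to the right and rows downward; lengths in m; the calibration is good to about 2 mm. A picture is of the moment at which its call begins: read the wrist's pose just before it. get_calibration takes no time and is no camera call; for the wrist camera it gives the pose at the moment of the call.
- job_done(): hands the job in; it is judged then, once.
Trained networks look in the newest picture that a camera, given by its name, has taken for a name from the list of things; names that differ only in an ending like _2 or _b are one class to them, and where a whole thing is asked for, a point or a joint stands for the part that bears it (a point fixed in the world has none). Each returns a list of dicts, best first, with "conf" (0 to 1); they miss things now and then, are a little off and sometimes report something else, mostly with a low value. They report only what shows in the picture. A call takes as long as a camera call. They do not tell look-alikes from the thing itself.
- silhouettes(camera, query): "region" (480x640 bool, what is visible of it) and "at" ([row, column] in pixels, amid what is visible of it).
- place_of(camera, query): "at" ([row, column] in pixels: a listed point, or the origin of a listed thing).
The state is a dict: "time_s": time; "q": joint angles; "joint_vel": joint speeds; "joint_efforts": joint torques, N m; "eef_pos": TCP position; "tool_rot": TCP orientation; "contact_force": force on the tool from outside, world axes, zero at the start; "wrist_torque": the same for the moment, N m; "finger_gap": opening from 0.0 (shut) to 1.0 (fully open); "grip_force": force on a finger pad.
Only numpy, scipy, OpenCV 4.12 (cv2) and the standard library are available. Lean on these libraries where they do the work, as an engineer would, in place of code of your own. Each camera call takes 0.05 s, during which the arm holds its last target. There are 200 camera calls.

TASK

Before the next chair rails are cut, set the mitre turntable (the larger, round-based one with the wooden fence across its dial) so that its scale reads 60 degrees against the index line on its base, and let go of it. Do not move the smaller rotary mount with the steel thumb bar.

Things in the scene. Friction and masses are not known exactly. Their poses are not given: they have to be found in the camera images.
- turntable (a joint): Scale reading of the mitre turntable, rad (1.047 = 60 degrees); grows as the aluminium dial (144 mm across, top 34 mm above the bench) turns counter-clockwise from above; range -0.2 to 1.75; light friction (0.12 N m), stays put. Rim lines every 15 degrees run clockwise from 0 to 90: long at 0 (dot at its inner end), 30, 60, 90, short between; 60 is the third long line.
- fence (a point): Grip point of the turntable's fence: an upright light wooden bar on the middle of the dial, 80 mm long, 20 mm thick, from 34 to 84 mm above the bench. The point lies inside the bar on the turning axis, 62 mm above the bench. It turns with the dial: x (level) runs through the 20 mm thickness and points to the zero line, y along the 80 mm length, z up.
- turntable_base: The turntable's fixed base, a round dark wooden disc 190 mm across, 20 mm thick, screwed to the bench. Origin: centre of its underside, on the turning axis. Its x axis points to the index line: a black line on a small aluminium block (21 x 14 mm, top 33 mm above the bench) just outside the dial, 74 to 95 mm from the axis.
- small_bar (a point): End of the steel thumb bar (40 x 10 mm, top 54 mm above the bench) of the smaller rotary mount, which has a 76 mm dial on a fixed square dark block 100 x 100 mm. The point lies on the bar's top edge, 20 mm from that mount's turning axis, on the side to which y points. This mount is to be left as it is.
Things that resemble listed ones, but are neither listed nor needed, are in the scene too. Leave any turquoise or yellow look-alike of the turntable_base alone.

How it is judged:
By the outcome, as a careful person would: the job done as asked, in the order asked, and still so for the second after the job is handed in, with the robot touching nothing.
It also fails if it takes over 32 s, if anything falls off the work surface, if the arm or the gripper's body presses on something with over 40 N, if the wrist force passes 120 N, or if a joint passes its speed limit or range.

## Working session

There is one attempt and no reset: what is moved stays moved. The work goes in short steps, Python scripts to look and compute and a shell command to move; the robot and the scene stay as the last step left them, time stands still between calls to the robot, and variables do not carry over. Pictures are saved under pics/ and viewed, at most 10 in all, crops included, and the job is handed in when it is done.

```bash
mkdir -p pics; cat > h.py <<'E'
from bench import *
import numpy as np, cv2
from scipy.spatial.transform import Rotation as R
def px2w(cam,rc,z,cal=None):
    c=cal or get_calibration(cam);T=np.array(c["T"])
    d=T[:3,:3]@np.array([(rc[1]-c["cx"])/c["fx"],(rc[0]-c["cy"])/c["fy"],1]);o=T[:3,3]
    return o+d*(z-o[2])/d[2]
def w2px(cam,p,cal=None):
    c=cal or get_calibration(cam);T=np.linalg.inv(np.array(c["T"]));q=T[:3,:3]@p+T[:3,3]
    return [q[1]/q[2]*c["fy"]+c["cy"],q[0]/q[2]*c["fx"]+c["cx"]]
E
python3 - <<'E'
from h import *
np.set_printoptions(precision=4,suppress=True)
o=get_obs();print(o["time_s"],o["eef_pos"],o["tool_rot"],o["finger_gap"])
ims=[]
for cam in ["top","scene"]:
    im,d=grab_frame(cam);cv2.imwrite(f"pics/{cam}0.png",im[:,:,::-1])
    for q,z in [("turntable_base",0),("fence",.062),("small_bar",.054)]:
        for r in place_of(cam,q)[:4]: print(cam,q,np.round(r["at"],1),round(r["conf"],2),px2w(cam,r["at"],z))
E
```

```text
0.0 [ 0.1538 -0.5273  0.2472] [-0.0011  0.9899  0.1415 -0.0002] 0.9995003921903967
top turntable_base [218.5 407.1] 0.83 [ 0.493  -0.2076  0.    ]
top turntable_base [337.3 437.8] 0.77 [ 0.2333 -0.2593  0.    ]
top turntable_base [344.6 187. ] 0.6 [0.2329 0.273  0.    ]
top fence [343.2 444.1] 0.96 [ 0.2238 -0.2555  0.062 ]
top fence [211.2 413.5] 0.94 [ 0.4959 -0.209   0.062 ]
top fence [346.5 183. ] 0.85 [0.232  0.2662 0.062 ]
top small_bar [162.4 184.8] 0.61 [0.6142 0.2695 0.054 ]
scene turntable_base [324.2 221.6] 0.94 [ 0.4973 -0.2087  0.    ]
scene turntable_base [161.3 406.6] 0.61 [0.221  0.2717 0.    ]
scene turntable_base [216.4 170.4] 0.55 [ 0.2236 -0.258   0.    ]
scene fence [144.  410.6] 0.67 [0.2317 0.2654 0.062 ]
scene fence [305.5 217.1] 0.59 [ 0.4961 -0.2071  0.062 ]
scene fence [199.9 162.1] 0.58 [ 0.2338 -0.2616  0.062 ]
scene small_bar [293.4 506. ] 0.95 [0.6191 0.2663 0.054 ]
```

View pics/top0.png

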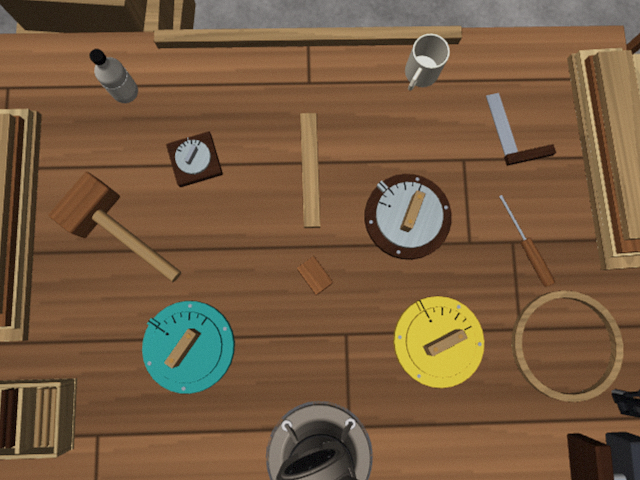

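View pics/scene0.png

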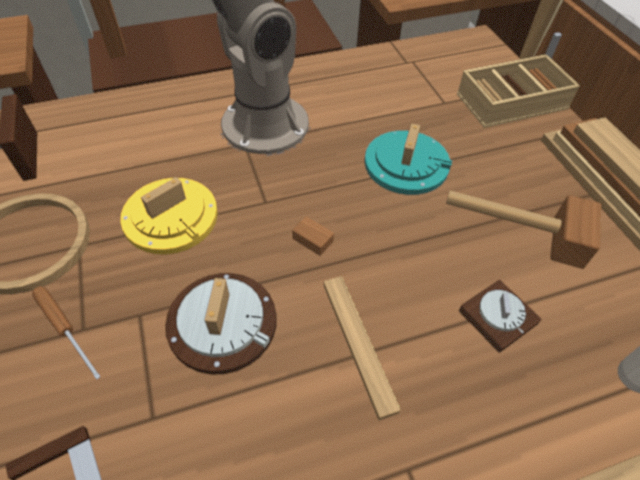

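The top view shows the candidates (row, col): the dark-based turntable at (215,408), yellow look-alike (343,440), turquoise look-alike (345,187), and the small mount (157,193). I pick the dark round base with the aluminium dial at (215,408). I'll check it in a rectified crop.

```bash
python3 - <<'E'
from h import *
im=cv2.imread("pics/top0.png");C=np.array([.495,-.208])
def rect(cam,im,z,s=.0005,n=500,cal=None):
    g=(np.arange(n)-n/2)*s
    out=np.zeros((n,n,2),np.float32)
    src=np.float32([w2px(cam,np.array([C[0]+a,C[1]+b,z]),cal)[::-1] for a,b in [(.1,.1),(.1,-.1),(-.1,-.1),(-.1,.1)]])
    k=.1/s; dst=np.float32([(n/2-b*k/.1,n/2-a*k/.1) for a,b in [(.1,.1),(.1,-.1),(-.1,-.1),(-.1,.1)]])
    return cv2.warpPerspective(im,cv2.getPerspectiveTransform(src,dst),(n,n),flags=cv2.INTER_CUBIC)
cv2.imwrite("pics/rect0.png",rect("top",im,.034))
for cam in["top","scene"]:
    grab_frame(cam)
    for r in silhouettes(cam,"fence")[:3]:
        ys,xs=np.nonzero(r["region"]);print(cam,r["at"],r["conf"],len(xs))
        if len(xs):
            P=np.array([px2w(cam,(y,x),.075)[:2] for y,x in zip(ys,xs)]);w,v=np.linalg.eigh(np.cov(P.T));print(P.mean(0),np.degrees(np.arctan2(v[1,1],v[0,1])))
c=get_calibration("wrist");T=np.array(c["T"]);o=get_obs()
q=o["tool_rot"];Rt=R.from_quat([q[1],q[2],q[3],q[0]]).as_matrix();print(Rt.round(3))
print((Rt.T@(T[:3,3]-o["eef_pos"])).round(3),(Rt.T@T[:3,:3]).round(3),c["fx"])
E
```

```text
top [347.3, 184.7] 0.82 3983Traceback (most recent call last):
  File "<stdin>", line 15, in <module>
  File "h.py", line 5, in px2w
    c=cal or get_calibration(cam);T=np.array(c["T"])
             ~~~~~~~~~~~~~~~^^^^^
ValueError: time passes only in moves, steps and waits
```

View pics/rect0.png

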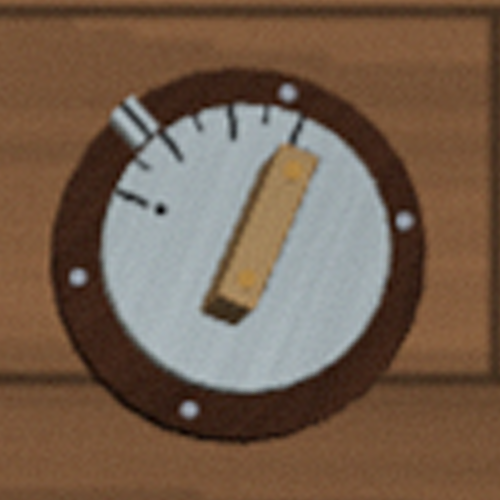

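The crop confirms the choice: aluminium dial, wooden fence across it, dark round base. The index is at (col 140, row 122), the zero dot at (160,209), and the index sits just before the 30 line, so the reading is about 26°. I move above it.

```bash
python3 -m crank '{"delta_pos":[[0.035,-0.0177,0],[0.035,-0.0177,0],[0.035,-0.0177,0],[0.035,-0.0177,0],[0.035,-0.0177,0],[0.035,-0.0177,0],[0.035,-0.0177,0],[0.035,-0.0177,0],[0.035,-0.0177,0],[0.035,-0.0177,0]],"rotation":[[0,0,0],[0,0,0],[0,0,0],[0,0,0],[0,0,0],[0,0,0],[0,0,0],[0,0,0],[0,0,0],[0,0,0]],"hand":[-1,-1,-1,-1,-1,-1,-1,-1,-1,-1]}'
python3 -m crank '{"delta_pos":[[0.034,-0.0177,0],[0.034,-0.0177,0],[0,0,0],[0,0,0],[0,0,0],[0,0,0],[0,0,0],[0,0,0],[0,0,0],[0,0,0]],"rotation":[[0,0,0],[0,0,0],[0,0,6.7],[0,0,6.7],[0,0,6.7],[0,0,6.7],[0,0,6.7],[0,0,6.5],[0,0,0],[0,0,0]],"hand":[-1,-1,-1,-1,-1,-1,-1,-1,-1,-1]}'
cat >> h.py <<'E'
def tool():
    o=get_obs();q=o["tool_rot"];return np.array(o["eef_pos"]),R.from_quat([q[1],q[2],q[3],q[0]]).as_matrix(),o
def rect(cam,im,C,z,cal=None,s=.0005,n=500):
    D=[(.1,.1),(.1,-.1),(-.1,-.1),(-.1,.1)]
    src=np.float32([w2px(cam,np.array([C[0]+a,C[1]+b,z]),cal)[::-1] for a,b in D])
    dst=np.float32([(n/2-b/s,n/2-a/s) for a,b in D])
    return cv2.warpPerspective(im,cv2.getPerspectiveTransform(src,dst),(n,n),flags=cv2.INTER_CUBIC)
E
cat > look.py <<'E'
from h import *
import sys
np.set_printoptions(precision=3,suppress=True)
p,Rt,o=tool();c=get_calibration("wrist");T=np.array(c["T"])
im,d=grab_frame("wrist")
print(o["time_s"],p,"yaw y",np.degrees(np.arctan2(Rt[1,1],Rt[0,1])),"tilt",Rt[2],"q",np.array(o["q"]),[k for k in o])
print("cam in tool",Rt.T@(T[:3,3]-p),(Rt.T@T[:3,:3])[:,2])
for q,z in [("turntable_base",0),("fence",.062)]:
    for r in place_of("wrist",q)[:2]: print(q,np.round(r["at"]),round(r["conf"],2),px2w("wrist",r["at"],z,c))
n=sys.argv[1]
cv2.imwrite(f"pics/{n}_raw.png",im[:,:,::-1])
rc=rect("wrist",im[:,:,::-1].copy(),(.4955,-.207),.034,c)
b=np.full((500,800,3),0,np.uint8);b[:,:500]=rc;b[:225,500:]=cv2.resize(im[:,:,::-1],(300,225));cv2.imwrite(f"pics/{n}.png",b)
E
python3 look.py w1
```

```text
time_s: 1.33
eef_pos: [0.4416, -0.2587, 0.2486]
tool_rot: [0.0, 0.99, 0.141, 0.0]
contact_force: [1.0, -0.9, 0.1]
finger_gap: 0.999
grip_force: 0.0
time_s: 2.17
eef_pos: [0.4959, -0.207, 0.2483]
tool_rot: [0.0, 0.979, -0.204, 0.0]
contact_force: [-0.4, -0.4, 0.2]
finger_gap: 1.001
grip_force: 0.0
2.1667 [ 0.496 -0.207  0.248] yaw y -113.57049721124483 tilt [ 0.  0. -1.] q [ 0.501  0.293 -0.177  1.54   0.053  1.313 -1.665] ['time_s', 'q', 'joint_vel', 'joint_efforts', 'eef_pos', 'tool_rot', 'contact_force', 'wrist_torque', 'grip_force', 'finger_gap']
cam in tool [ 0.074 -0.    -0.125] [-0.293  0.     0.956]
turntable_base [211. 321.] 0.96 [ 0.492 -0.204  0.   ]
turntable_base [398. 449.] 0.67 [ 0.224 -0.252  0.   ]
fence [221. 323.] 0.66 [ 0.495 -0.207  0.062]
```

View pics/w1.png

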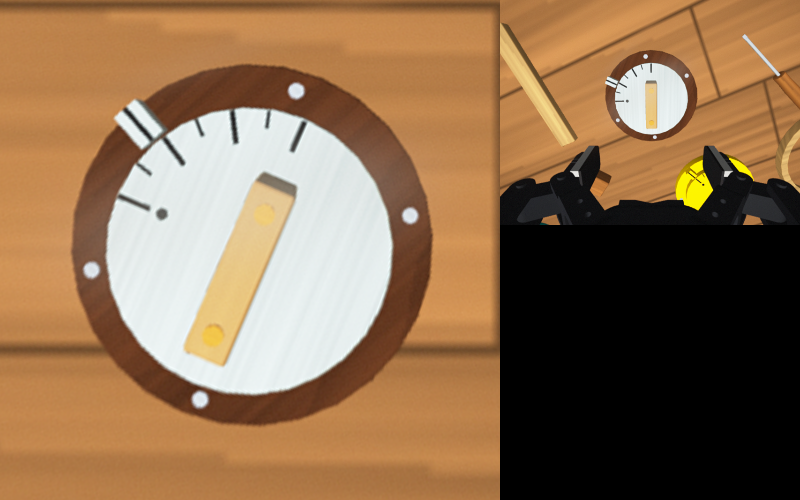

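The close look shows the dial centred at (250,250) in the rectified view, which is (0.4955, -0.207). The index is at (138,122), yaw about 41°, and the zero line at (119,196), yaw about 67°. The reading is about 26°. I'll measure it with a polar profile and descend.

```bash
cat > ang.py <<'E'
import cv2,numpy as np,sys
im=cv2.imread(f"pics/{sys.argv[1]}.png")[:500,:500].astype(float).mean(2).astype(np.float32)
C=(float(sys.argv[2]),float(sys.argv[3])) if len(sys.argv)>2 else (249.5,250.5)
def prof(r0,r1,lo,hi):
    a=np.arange(lo,hi,.1);t=np.radians(a);v=0
    for r in np.arange(r0,r1): v=v+cv2.remap(im,(C[0]-r*np.sin(t)).astype(np.float32)[None],(C[1]-r*np.cos(t)).astype(np.float32)[None],1)[0]
    return a,v/(r1-r0)
from scipy.signal import find_peaks
for n,(r0,r1,lo,hi) in dict(index=(154,182,25,57),scale=(122,139,-60,140)).items():
    a,v=prof(r0,r1,lo,hi);p,_=find_peaks(-v,prominence=25,distance=20)
    out=[]
    for i in p:
        s=slice(max(0,i-20),i+21);w=np.clip(np.median(v[max(0,i-60):i+60])-10-v[s],0,None);out.append((round((a[s]*w).sum()/max(w.sum(),1e-9),1),int(v[i])))
    print(n,out)
E
python3 ang.py w1
python3 -m crank '{"delta_pos":[[0,0,0.03],[0,0,0.03],[0,0,0.03],[0,0,0.03],[0,0,0.02],[0,0,0.02],[0,0,0.015],[0,0,0.011],[0,0,0],[0,0,0]],"rotation":[[0,0,0],[0,0,0],[0,0,0],[0,0,0],[0,0,0],[0,0,0],[0,0,0],[0,0,0],[0,0,0],[0,0,0]],"hand":[-1,-1,-1,-1,-1,-1,-1,-1,-1,-1]}'
```

```text
index [(np.float64(41.4), 34)]
scale [(np.float64(-22.9), 50), (np.float64(-7.8), 96), (np.float64(7.3), 35), (np.float64(22.3), 95), (np.float64(37.3), 43), (np.float64(52.3), 114), (np.float64(67.3), 69)]
time_s: 3.15
eef_pos: [0.4958, -0.207, 0.0622]
tool_rot: [-0.0, 0.979, -0.205, -0.0]
contact_force: [0.1, -0.1, 0.6]
finger_gap: 1.001
grip_force: 0.0
```

Reading is 25.9°, so I turn 34.1° counter-clockwise, which is −z for the tool. First I grip.

```bash
python3 -m crank '{"delta_pos":[[0,0,0],[0,0,0],[0,0,0],[0,0,0],[0,0,0],[0,0,0],[0,0,0],[0,0,0],[0,0,0],[0,0,0]],"rotation":[[0,0,0],[0,0,0],[0,0,0],[0,0,0],[0,0,0],[0,0,0],[0,0,0],[0,0,0],[0,0,0],[0,0,0]],"hand":[1,1,1,1,1,1,1,1,1,1]}' 40; python3 look.py w2 | head -1; python3 ang.py w2
```

```text
time_s: 3.98
eef_pos: [0.4962, -0.207, 0.0629]
tool_rot: [-0.0, 0.979, -0.206, 0.0]
contact_force: [-0.5, 1.0, 6.1]
finger_gap: 0.23
grip_force: 40.7
3.9833 [ 0.496 -0.207  0.063] yaw y -113.73891134648511 tilt [ 0.001 -0.    -1.   ] q [ 0.489  0.471 -0.165  1.781  0.095  0.897 -1.703] ['time_s', 'q', 'joint_vel', 'joint_efforts', 'eef_pos', 'tool_rot', 'contact_force', 'wrist_torque', 'grip_force', 'finger_gap']
index [(np.float64(41.2), 46)]
scale [(np.float64(-23.2), 73), (np.float64(-8.1), 69), (np.float64(6.9), 40), (np.float64(21.9), 73), (np.float64(36.8), 52), (np.float64(51.8), 94), (np.float64(66.8), 56), (np.float64(0.0), 16)]
```

View pics/w2.png

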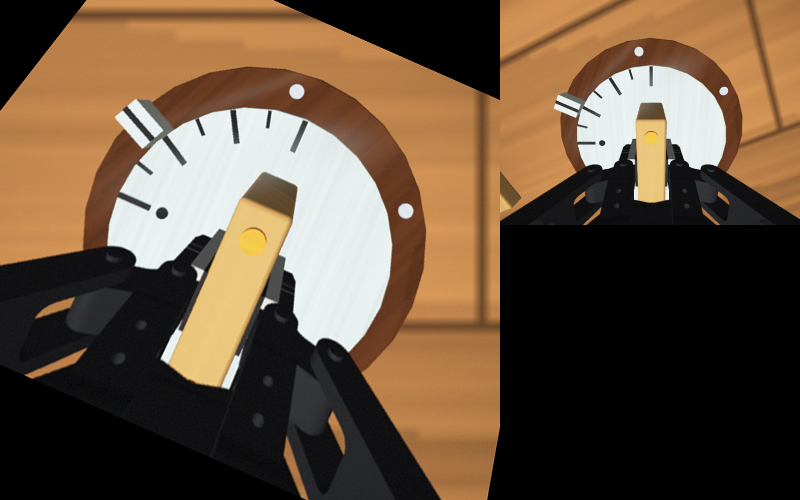

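The fence is held between the pads and the reading is now 25.6°. I turn by 34.4°.

```bash
python3 -m crank '{"delta_pos":[[0,0,0],[0,0,0],[0,0,0],[0,0,0],[0,0,0],[0,0,0],[0,0,0],[0,0,0],[0,0,0],[0,0,0]],"rotation":[[0,0,-3.4],[0,0,-5],[0,0,-5],[0,0,-5],[0,0,-5],[0,0,-5],[0,0,-4],[0,0,-2],[0,0,0],[0,0,0]],"hand":[1,1,1,1,1,1,1,1,1,1]}' 40; python3 look.py w3 | head -1|cut -c1-80; python3 ang.py w3
```

```text
time_s: 4.97
eef_pos: [0.4962, -0.2068, 0.0628]
tool_rot: [-0.0, 0.996, 0.093, 0.0]
contact_force: [-1.8, 0.8, 4.7]
finger_gap: 0.229
grip_force: 41.1
4.9667 [ 0.496 -0.207  0.063] yaw y -79.27906156067637 tilt [ 0.001  0.    -1.  
index [(np.float64(41.4), 43)]
scale [(np.float64(11.5), 71), (np.float64(26.5), 71), (np.float64(41.5), 37), (np.float64(56.4), 72), (np.float64(71.3), 43), (np.float64(86.3), 90), (np.float64(101.2), 51)]
```

The 60 line is at 41.5° against the index at 41.4°. I release and rise.

```bash
python3 -m crank '{"delta_pos":[[0,0,0],[0,0,0],[0,0,0],[0,0,0],[0,0,0],[0,0,0],[0,0,0],[0,0,0],[0,0,0],[0,0,0]],"rotation":[[0,0,0],[0,0,0],[0,0,0],[0,0,0],[0,0,0],[0,0,0],[0,0,0],[0,0,0],[0,0,0],[0,0,0]],"hand":[-1,-1,-1,-1,-1,-1,-1,-1,-1,-1]}' &&  python3 -m crank '{"delta_pos":[[0,0,-0.01],[0,0,-0.02],[0,0,-0.03],[0,0,-0.03],[0,0,-0.03],[0,0,-0.03],[0,0,-0.02],[0,0,-0.015],[0,0,0],[0,0,0]],"rotation":[[0,0,0],[0,0,0],[0,0,0],[0,0,0],[0,0,0],[0,0,0],[0,0,0],[0,0,0],[0,0,0],[0,0,0]],"hand":[-1,-1,-1,-1,-1,-1,-1,-1,-1,-1]}'; python3 look.py w4 | head -1|cut -c1-80; python3 ang.py w4
```

```text
time_s: 5.95
eef_pos: [0.4958, -0.2071, 0.0623]
tool_rot: [0.0, 0.996, 0.093, 0.0]
contact_force: [-1.0, -0.7, -0.4]
finger_gap: 0.999
grip_force: 0.0
time_s: 6.78
eef_pos: [0.4963, -0.2071, 0.2484]
tool_rot: [0.001, 0.996, 0.093, 0.001]
contact_force: [-0.8, 0.4, 0.1]
finger_gap: 0.998
grip_force: 0.0
6.7833 [ 0.496 -0.207  0.248] yaw y -79.32831987445103 tilt [ 0.002  0.001 -1.  
index [(np.float64(41.5), 32)]
scale [(np.float64(11.5), 45), (np.float64(26.5), 102), (np.float64(41.5), 37), (np.float64(56.6), 101), (np.float64(71.5), 41), (np.float64(86.4), 117), (np.float64(101.3), 75)]
```

View pics/w4.png

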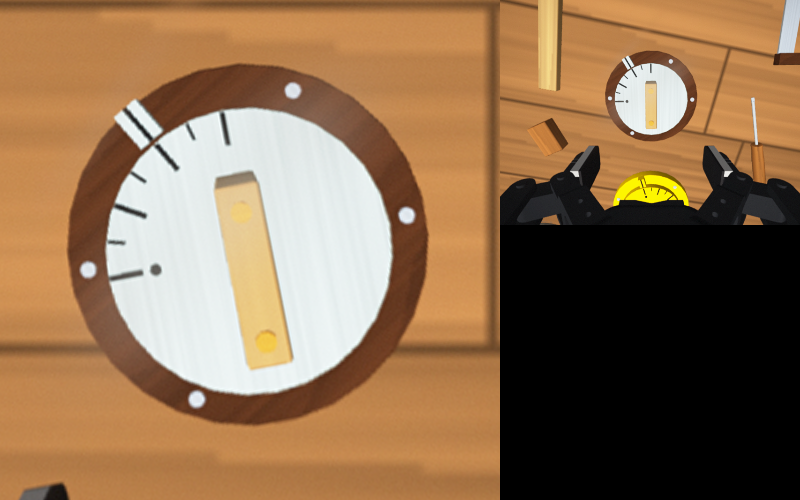

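The third long line (60) at (165,157) is in line with the index at (138,122). The zero line with its dot is at (155,270), and the gripper is clear of the turntable.

```bash
python3 -c "
from bench import *
print(job_done())"
```

```text
the job is handed in; nothing more can be done
None
```

The mitre turntable now reads 60 degrees (measured to about 0.2°) and has been released, the smaller rotary mount was not touched, and the job is handed in.

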